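# Pack the tested gearmotors end for end

## Robot

A 6-joint arm with a two-finger parallel gripper is mounted at the origin on the work surface. World frame = base frame: x ahead of the robot, y to its left, z up, the work surface at z = 0. Lengths are in m, angles in rad, forces in N, time in s.
With the tool pointing down it reaches from about 0.35 to 0.775 m from the base axis. Payload 5.5 kg.
Tool frame: the origin (TCP) lies midway between the tips of the shut fingers; the grasp point (between the pads) lies grasp_offset behind it (grasp_offset is the distance from the TCP to the grasp point, in m); z points along the fingers, y is the line along which they close (so a half turn about z gives the same grasp; the last joint's range is limited). The gripper opens to 85 mm and grips with 20 to 120 N. Pads are 22 mm wide; open, the fingers measure 114 mm over their backs; the gripper's body (76 mm by 85 mm) begins 54 mm behind the grasp point. The pads swing forward as they close: fully open they stand 13 mm farther back than shut.
Start: joints at [0.98, 0.313, 0.046, 1.304, 0, 1.431], TCP at [0.251, 0.518, 0.231] pointing down, gripper open.
Joint ranges: [-2.76, 2.76], [-0.86, 1.69], [-1.03, 1.26], [-2.2, 2.34], [-1.47, 1.5], [-3.14, 3.14]. Speed limits (rad/s): [2.57, 2.57, 3.14, 3.14, 3.14, 3.14].

## Interface

Orientations are given as a unit quaternion [w, x, y, z].
In Python, from workcell import * gives the robot as it stands.
- The arm moves only by the tool step_arm, never from a script. Its argument "deltas" is a list of rows, each a list of 7 numbers: the shift along the world's x, y, z in mm, then the turn, a rotation vector about the world's x, y, z in degrees, then the gripper's target within -1 to 1 (fully open at 1, half-way at 0, shut at -1). A call has 1 to 5 rows; each row shifts and turns the commanded pose from where the row before left it; what a row does not reach is not made up. A row lasts 1/10 s, in which the tool goes at most 50 mm and 8.59 degrees, less where a joint would pass 70% of its speed; a pose out of reach is approached as far as the arm can. A call is refused whole if a number of a shift passes 50 or a number of a turn 8.59, either way. A call with a gripper value outside its range is refused whole. The fingers move at their own pace and stop on an object; "newtons" is the grip in N (left out, the last holds). Time passes only in rows, so rows that do not move let the fingers close. It gives the time, the measured TCP pose, the force, the opening and the grip force at its end, in the units of the state.
- get_state(): the state, without advancing time (a new reading comes with each control period).
- read_camera(name): name is "scene" or "top" or "wrist"; returns a dict with "image" (420x560x3 uint8, red, green, blue), "z_map" (420x560 float32, m along the optical axis (not along the pixel's ray), 0 where there is no reading), "K" (3x3 intrinsics, pixels), "world_from_camera" (4x4, takes a point from camera to world coordinates). Camera axes: x right, y down, z forward; pixel columns grow to the right and rows downward; lengths in m; the calibration is good to about 2 mm. A picture is of the moment at which its call begins.
- hand_in(): hands the job in; it is judged then, once.
The state is a dict: "clock": time; "joint_pos": joint angles; "qvel": joint speeds; "tau": joint torques, N m; "tcp_pos": TCP position; "orientation": TCP orientation; "wrist_force": force on the tool from outside, world axes, zero at the start; "ft_torque": the same for the moment, N m; "finger_gap": finger opening in m; "grip_force": force on a finger pad.
Only numpy, scipy, OpenCV 4.12 (cv2) and the standard library are available. Lean on these libraries where they do the work, as an engineer would, in place of code of your own. Each camera call takes 0.05 s, during which the arm holds its last target. There are 200 camera calls.

## Task

The four gearmotors on the test rack are tested: move them all to the blue packing tray, one in each pocket, in reverse order, so that the motor nearest you on the rack ends in the far pocket of the tray, the next one in the pocket before it, and so on, with the farthest motor in the pocket nearest you. Keep each motor upright, shaft up, all the way, and leave it standing on its pocket's floor.

Things in the scene. Friction and masses are not known exactly. Their poses are not given: they have to be found in the camera images.
- motor_tall: gearmotor, plain round: a black can with a paper label band and a steel gearhead of the same 36 mm diameter, 72 mm high, with a thin centred shaft up to 84 mm; about 0.3 kg. Starts upright, shaft up, in cradle_a; grasp from above by two opposite sides (smooth from 29 mm up to the top face). Origin: centre of its underside, z up along the motor.
- motor_square: gearmotor of square section 40 x 40 mm, black with an aluminium plate at either end, 60 mm high, thin centred shaft up to 78 mm; about 0.34 kg. Starts upright, shaft up, in cradle_b; grasp from above by two opposite sides (smooth from 29 mm up to the top face). Origin: centre of its underside, z up along the motor, x and y square to its sides.
- motor_drum: gearmotor with a black can 34 mm in diameter and 28 mm high that carries a wider steel gearbox drum, 44 mm in diameter, from 28 to 58 mm high; thin shaft up to 74 mm, 9 mm off centre; about 0.28 kg. Starts upright, shaft up, in cradle_c; grasp from above by two opposite sides (smooth from 29 mm up to the top face). Origin: centre of its underside, z up along the motor (on the can axis).
- motor_flat: gearmotor of oblong section, 44 mm along its x and 28 mm along its y, black with a steel gearbox block on top, 62 mm high, thin shaft up to 76 mm, 12 mm off centre; about 0.24 kg. Starts upright, shaft up, in cradle_d; grasp from above by two opposite sides (smooth from 29 mm up to the top face). Origin: centre of its underside, z up along the motor.
- cradle_a: one of four equal fixed grey cradles in a row on the test rack; the one in which motor_tall stands at the start. A square pocket 60 x 60 mm inside, floor 4 mm thick, rim 16 mm above its underside. Origin: centre of its underside; x along the row, y across it.
- cradle_b: one of four equal fixed grey cradles in a row on the test rack; the one in which motor_square stands at the start. A square pocket 60 x 60 mm inside, floor 4 mm thick, rim 16 mm above its underside. Origin: centre of its underside; x along the row, y across it.
- cradle_c: one of four equal fixed grey cradles in a row on the test rack; the one in which motor_drum stands at the start. A square pocket 60 x 60 mm inside, floor 4 mm thick, rim 16 mm above its underside. Origin: centre of its underside; x along the row, y across it.
- cradle_d: one of four equal fixed grey cradles in a row on the test rack; the one in which motor_flat stands at the start. A square pocket 60 x 60 mm inside, floor 4 mm thick, rim 16 mm above its underside. Origin: centre of its underside; x along the row, y across it.
- rack: fixed test rack left or right of the table middle: aluminium rail 290 x 80 mm, top 20 mm above the table, under the cradles (motors stand 24 mm above the table). Cradle centres: x = -97.5, -32.5, 32.5, 97.5 mm, y = 0; which cradle is where varies. Origin: centre of its underside, on the table; x along the row, away from the robot within 0.3 rad, y across.
- tray: fixed packing tray, blue plastic, 265 x 70 mm, on the table on the other side, empty at the start. Four pockets 60 x 60 mm inside, centres x = -97.5, -32.5, 32.5, 97.5 mm, y = 0; floor 6 mm above the table, walls 5 mm thick, rims 18 mm above the table. Origin: centre of its underside; x along the row, away from the robot within 0.3 rad, y across.

How it is judged:
By the outcome, as a careful person would: the job done as asked, in the order asked, and still so for the second after the job is handed in, with the robot touching nothing.
It also fails if it takes over 106 s, if anything falls off the work surface, if the arm or the gripper's body presses on something with over 40 N, if the wrist force passes 120 N, or if a joint passes its speed limit or range.

## Working session

There is one attempt and no reset: what is moved stays moved. The work goes in short steps, Python scripts to look and compute and a tool call to move; the robot and the scene stay as the last step left them, time stands still between calls to the robot, and variables do not carry over. Pictures are saved under pics/ and viewed, at most 14 in all, crops included, and the job is handed in when it is done.

Besides the shell and the picture viewer there is one more tool, called after "Emit:" by a JSON object that holds its "api" and its "payload". step_arm: Moves the arm, as the interface text tells. Its arguments: {"type":"object","properties":{"deltas":{"type":"array","items":{"type":"array","items":{"type":"number"}}},"newtons":{"type":"number"}},"required":["deltas"]}

```bash
mkdir -p pics; ls
python3 - <<'E'
from workcell import *
import cv2,numpy as np
s=get_state();print(s)
for n in("top","scene"):
    c=read_camera(n);cv2.imwrite(f"pics/{n}0.png",c["image"][:,:,::-1]);np.savez(f"{n}0.npz",**c)
    print(n,c["K"],c["world_from_camera"])
try: print(grasp_offset)
except Exception as e: print(e)
E
```

```text
pics
{'clock': 0.0, 'joint_pos': array([ 9.80368918e-01,  3.14018284e-01,  4.50090990e-02,  1.30361790e+00,
       -6.41827878e-06,  1.43121758e+00]), 'qvel': array([ 4.70609438e-05,  9.20106914e-04,  1.09044261e-03,  6.32312452e-04,
       -7.86996942e-04,  1.34038632e-03]), 'tau': array([ 5.64291113e-04, -4.80625713e+01,  2.98534226e+01,  1.93973287e-02,
       -1.31816505e-04,  1.15246095e-05]), 'tcp_pos': array([0.25026036, 0.51712183, 0.23041102]), 'orientation': array([-3.23749126e-04,  2.23519879e-01,  9.74698941e-01, -8.56222648e-04]), 'wrist_force': array([-1.22341662, -0.46142017,  0.97400123]), 'ft_torque': array([ 0.01083013, -0.0162109 , -0.0261697 ]), 'grip_force': 0.0, 'finger_gap': 0.08534823738828141}
top [[430.86212125   0.         275.93416642]
 [  0.         430.86212125 215.65914252]
 [  0.           0.           1.        ]] [[-0.02267356 -0.99589075  0.08767849  0.48300871]
 [-0.99968048  0.02160459 -0.01312182 -0.02355482]
 [ 0.01117364 -0.08794799 -0.9960624   0.7730947 ]
 [ 0.          0.          0.          1.        ]]
scene [[494.17164514   0.         277.80197344]
 [  0.         494.17164514 212.03219599]
 [  0.           0.           1.        ]] [[ 0.29015271  0.7057886  -0.64627692  1.09397972]
 [ 0.95683608 -0.22568626  0.18311314 -0.17906161]
 [-0.01661666 -0.67151185 -0.74080748  0.69542857]
 [ 0.          0.          0.          1.        ]]
0.0187
```

View pics/top0.png

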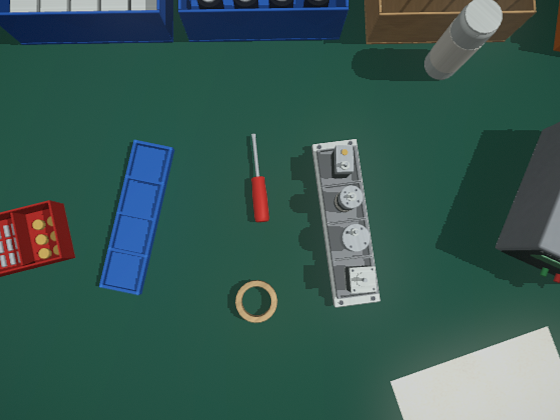

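```bash
cat > h.py <<'E'
import cv2,numpy as np
def cloud(c):
    z=c["z_map"];v,u=np.indices(z.shape);K=c["K"];T=c["world_from_camera"]
    p=np.stack([(u-K[0,2])*z/K[0,0],(v-K[1,2])*z/K[1,1],z],-1)
    return p@T[:3,:3].T+T[:3,3]
def rect(m,P):
    r=cv2.minAreaRect((P[m][:,:2]*1000).astype(np.float32)); return np.round(r[0],1),np.round(r[1],1),round(r[2],1),int(m.sum())
E
python3 - <<'E'
from h import *
c=np.load("top0.npz");P=cloud(c);X,Y,Z=P[...,0],P[...,1],P[...,2];v,u=np.indices(Z.shape)
ok=c["z_map"]>0
im=c["image"].astype(int)
tray=ok&(im[...,2]>90)&(im[...,2]-im[...,0]>50)&(v>130)&(v<305)&(u<200)
print("tray",rect(tray,P),np.percentile(Z[tray],[1,50,99]))
roi=ok&(u>300)&(u<390)&(v>130)&(v<315)
rail=roi&(Z>.013)&(Z<.045)
print("rail",rect(rail,P))
m=(roi&(Z>.07)).astype(np.uint8)
n,l=cv2.connectedComponents(m)
for i in range(1,n):
    k=l==i
    if k.sum()<40: continue
    zt=np.median(Z[k]); kk=k&(abs(Z-zt)<.006)
    print(round(zt,4),Z[k].max(),rect(kk,P),"uv",u[k].mean(),v[k].mean())
a=c["image"][125:320,90:390,::-1]
cv2.imwrite("pics/crop.png",cv2.resize(a,None,fx=2.6,fy=2.6,interpolation=2))
E
```

```text
tray (array([555.9, 214.7]), array([ 79.6, 274.1]), 77.7, 6583) [-0.00090991  0.00615518  0.01958839]
rail (array([ 537.5, -154.4]), array([290.1,  80.6]), 6.0, 4920)
0.0856 0.10168591419106243 (array([ 635.2, -144.9]), array([28.3, 44. ]), 89.0, 462) uv 343.21772639691716 158.55105973025047
0.0955 0.10944403458900098 (array([ 570.7, -152. ]), array([34.1, 36.2]), 0.0, 398) uv 349.5531453362256 197.07158351409979
0.0817 0.10006371075829124 (array([ 506.7, -159.7]), array([44. , 41.9]), 87.7, 576) uv 354.8151815181518 237.13531353135315
0.0839 0.10374835180167674 (array([ 439.5, -167.7]), array([40.1, 40.8]), 2.5, 637) uv 361.6026392961877 279.0674486803519
```

View pics/crop.png

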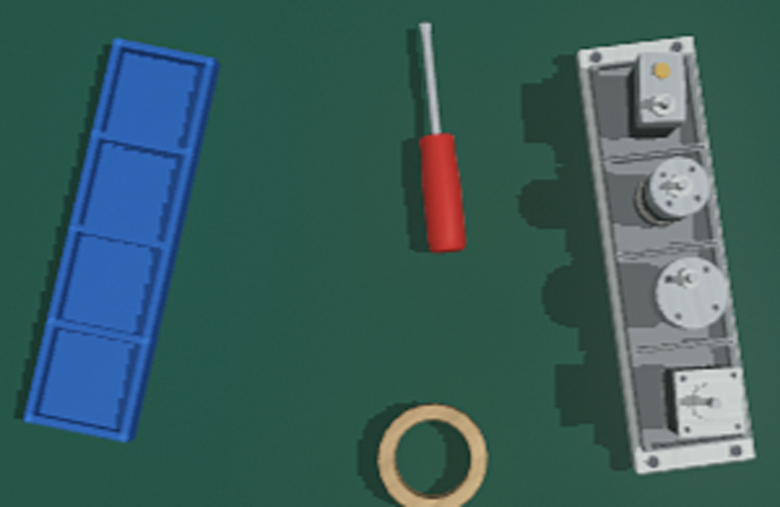

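View pics/scene0.png

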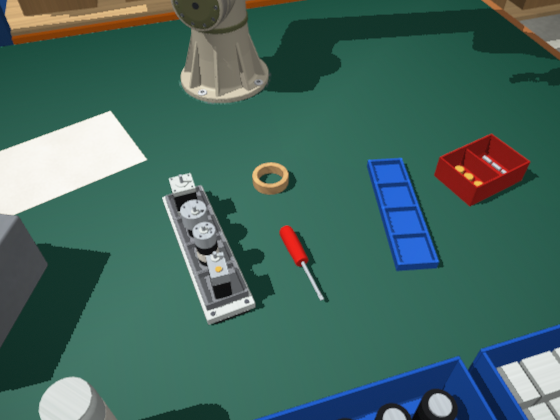

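The top view (2.6x crop) shows the rack order from near to far: square (361,279), drum (355,237), tall (350,197), flat (343,159). The empty tray is on the left, centred near (136,217). In the scene view the tray is clear, and the tape and screwdriver lie between it and the rack. I'll move to the square motor first.

Emit:
{"api": "step_arm", "payload": {"deltas": [[32,-35,-5,0,0,5.66,1],[32,-35,-5,0,0,5.66,1],[32,-35,-5,0,0,5.66,1],[32,-35,-5,0,0,5.66,1],[32,-35,-5,0,0,5.66,1]], "newtons": 45}}

```text
clock: 0.6
tcp_pos: [0.4112, 0.341, 0.2058]
orientation: [-0.0, -0.024, 1.0, -0.0]
wrist_force: [1.4, -0.1, 0.4]
finger_gap: 0.0854
grip_force: 0.0
```

Emit:
{"api": "step_arm", "payload": {"deltas": [[3,-46,-6,0,0,0,1],[3,-46,-6,0,0,0,1],[3,-46,-6,0,0,0,1],[3,-46,-6,0,0,0,1],[3,-46,-6,0,0,0,1]]}}

```text
clock: 1.1
tcp_pos: [0.4251, 0.1108, 0.1758]
orientation: [-0.0, -0.022, 1.0, 0.0]
wrist_force: [0.6, -0.6, -0.6]
finger_gap: 0.0856
grip_force: 0.0
```

Emit:
{"api": "step_arm", "payload": {"deltas": [[3,-46,-3,0,0,0,1],[3,-46,-3,0,0,0,1],[3,-46,-3,0,0,0,1],[3,-46,-3,0,0,0,1],[2,-46,-3,0,0,0,1]]}}

```text
clock: 1.6
tcp_pos: [0.4392, -0.1193, 0.1611]
orientation: [0.0, -0.021, 1.0, 0.0]
wrist_force: [1.5, 0.2, 1.1]
finger_gap: 0.0855
grip_force: 0.0
```

Emit:
{"api": "step_arm", "payload": {"deltas": [[0,-40,0,0,0,0,1],[0,-9,-10,0,0,0,1],[0,0,0,0,0,0,1]]}}

```text
clock: 1.9
tcp_pos: [0.4385, -0.1672, 0.1498]
orientation: [-0.001, -0.02, 1.0, 0.001]
wrist_force: [-0.1, 1.0, 0.1]
finger_gap: 0.0854
grip_force: 0.0
```

Run:
```python
from workcell import *
from h import *
s=get_state();print(s["tcp_pos"],s["finger_gap"])
c=read_camera("wrist");cv2.imwrite("pics/w0.png",c["image"][:,:,::-1]);P=cloud(c);Z=P[...,2]
print(c["world_from_camera"].round(3))
k=(c["z_map"]>0)&(abs(Z-.084)<.004)&(abs(P[...,0]-.44)<.04)&(abs(P[...,1]+.168)<.05)
print(rect(k,P) if k.any() else 0)
c=np.load("top0.npz");P=cloud(c);Z=P[...,2];v,u=np.indices(Z.shape);im=c["image"].astype(int)
b=(c["z_map"]>0)&(v>130)&(v<305)&(u>90)&(u<180)
print("tray rim",rect(b&(Z>.012)&(Z<.025),P)); print(np.mean(P[b&(Z>.012)&(Z<.025)],0))
a=-12.3
for i in range(4):
    o=-97.5+65*i;q=np.array([555.9+o*np.cos(np.radians(a)),214.7+o*np.sin(np.radians(a))])
    d=np.hypot(P[...,0]*1000-q[0],P[...,1]*1000-q[1]);k=b&(d<42)&(Z<.0095)&(Z>.004)&(im[...,2]-im[...,0]>50)
    print(q,rect(k,P))
```

```text
[ 0.43850245 -0.16720633  0.14978405] 0.08537915724517608
[[-0.04   0.947  0.319  0.355]
 [ 0.999  0.037  0.015 -0.171]
 [ 0.002  0.319 -0.948  0.293]
 [ 0.     0.     0.     1.   ]]
(array([ 437.7, -169.6]), array([40.7, 40.1]), 2.5, 3973)
tray rim (array([555., 213.]), array([ 71.8, 265.1]), 77.2, 1686)
[0.55385599 0.21312331 0.01696167]
[460.63805649 235.47046266] (array([465.3, 231.1]), array([66.7, 72.4]), 77.2, 1088)
[524.14601883 221.62348755] (array([523.1, 217.8]), array([67.1, 83.3]), 75.6, 1102)
[587.65398117 207.77651245] (array([586.7, 203.3]), array([66.4, 83.4]), 77.3, 1080)
[651.16194351 193.92953734] (array([644.5, 190.7]), array([66.6, 71.8]), 76.3, 996)
```

View pics/w0.png

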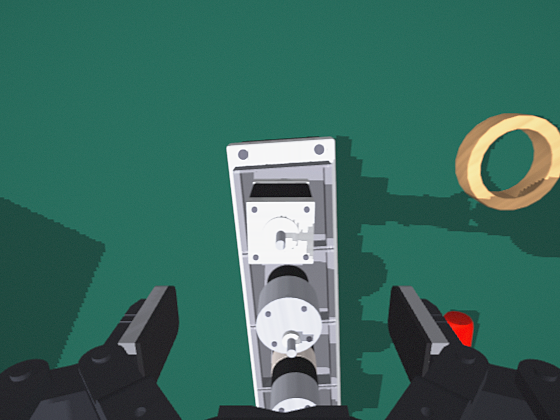

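The wrist view shows the square motor at about (282,232), between the open fingers at x≈150 and x≈415. I'll go down and grip it.

Emit:
{"api": "step_arm", "payload": {"deltas": [[0,-1,-30,0,0,0,1],[0,0,-30,0,0,0,1],[0,0,-25,0,0,0,1],[0,0,-18,0,0,0,1],[0,0,0,0,0,0,1]]}}

```text
clock: 2.45
tcp_pos: [0.4375, -0.1643, 0.0463]
orientation: [-0.002, -0.023, 1.0, 0.002]
wrist_force: [0.0, 0.0, -0.3]
finger_gap: 0.0853
grip_force: 0.0
```

Emit:
{"api": "step_arm", "payload": {"deltas": [[0,0,0,0,0,0,-1],[0,0,0,0,0,0,-1],[0,0,0,0,0,0,-1],[0,0,0,0,0,0,-1],[0,0,0,0,0,0,-1]]}}

```text
clock: 2.95
tcp_pos: [0.4407, -0.1679, 0.0497]
orientation: [0.001, -0.022, 1.0, -0.001]
wrist_force: [-0.7, 1.2, 6.9]
finger_gap: 0.0396
grip_force: 46.6
```

Emit:
{"api": "step_arm", "payload": {"deltas": [[0,0,10,0,0,0,-1],[0,0,20,0,0,0,-1],[0,0,30,0,0,0,-1],[0,0,25,0,0,0,-1],[0,0,15,0,0,0,-1]]}}

```text
clock: 3.45
tcp_pos: [0.4398, -0.1677, 0.1506]
orientation: [0.001, -0.021, 1.0, -0.0]
wrist_force: [1.0, -0.7, -3.3]
finger_gap: 0.0396
grip_force: 46.0
```

Emit:
{"api": "step_arm", "payload": {"deltas": [[10,18,0,0,0,-1,-1],[23,40,0,0,0,-2,-1],[23,40,0,0,0,-2,-1],[23,40,0,0,0,-2,-1],[23,40,0,0,0,-2,-1]]}}

```text
clock: 3.95
tcp_pos: [0.5416, 0.0121, 0.1485]
orientation: [-0.0, 0.058, 0.998, 0.0]
wrist_force: [0.9, -1.5, -2.7]
finger_gap: 0.0392
grip_force: 46.4
```

Emit:
{"api": "step_arm", "payload": {"deltas": [[23,40,0,0,0,-2,-1],[23,40,0,0,0,-2,-1],[23,40,-10,0,0,-2,-1],[23,40,-20,0,0,0,-1],[17,20,-20,0,0,0,-1]]}}

```text
clock: 4.45
tcp_pos: [0.6512, 0.1939, 0.0981]
orientation: [0.0, 0.108, 0.994, 0.001]
wrist_force: [0.3, -0.7, -3.9]
finger_gap: 0.039
grip_force: 46.4
```

Emit:
{"api": "step_arm", "payload": {"deltas": [[0,0,0,0,0,0,-1],[0,0,0,0,0,0,-1]]}}

```text
clock: 4.65
tcp_pos: [0.6491, 0.1905, 0.0969]
orientation: [-0.002, 0.109, 0.994, -0.001]
wrist_force: [-0.4, -0.8, -3.3]
finger_gap: 0.0394
grip_force: 46.5
```

Emit:
{"api": "step_arm", "payload": {"deltas": [[0,0,-25,0,0,0,-1],[0,0,-25,0,0,0,-1],[0,0,-12,0,0,0,-1],[0,0,-4,0,0,0,-1],[0,0,0,0,0,0,-1]]}}

```text
clock: 5.15
tcp_pos: [0.6504, 0.1897, 0.0333]
orientation: [0.0, 0.11, 0.994, 0.0]
wrist_force: [0.3, 0.1, -2.7]
finger_gap: 0.0393
grip_force: 46.9
```

Emit:
{"api": "step_arm", "payload": {"deltas": [[0,0,-1,0,0,0,-1],[0,0,-1,0,0,0,-1],[0,0,0,0,0,0,-1]]}}

```text
clock: 5.45
tcp_pos: [0.6515, 0.1905, 0.0318]
orientation: [0.001, 0.109, 0.994, 0.0]
wrist_force: [0.3, 0.1, 0.4]
finger_gap: 0.0396
grip_force: 47.0
```

Emit:
{"api": "step_arm", "payload": {"deltas": [[0,0,-1,0,0,0,-1],[0,0,0,0,0,0,1],[0,0,0,0,0,0,1],[0,0,0,0,0,0,1],[0,0,0,0,0,0,1]]}}

```text
clock: 5.95
tcp_pos: [0.6504, 0.1904, 0.0293]
orientation: [-0.0, 0.109, 0.994, 0.0]
wrist_force: [-1.3, 0.6, 0.1]
finger_gap: 0.0854
grip_force: 0.0
```

Emit:
{"api": "step_arm", "payload": {"deltas": [[0,0,0,0,0,0,1],[0,0,15,0,0,0,1],[0,0,30,0,0,0,1],[0,0,45,0,0,0,1],[0,0,35,0,0,0,1]]}}

```text
clock: 6.45
tcp_pos: [0.6506, 0.1904, 0.1564]
orientation: [0.0, 0.109, 0.994, 0.0]
wrist_force: [1.6, 0.6, 0.2]
finger_gap: 0.0852
grip_force: 0.0
```

Run:
```python
from workcell import *
from h import *
c=read_camera("wrist");cv2.imwrite("pics/w1.png",c["image"][:,:,::-1]);P=cloud(c);Z=P[...,2]
k=(c["z_map"]>0)&(abs(Z-.066)<.004)&(abs(P[...,0]-.65)<.04)&(abs(P[...,1]-.19)<.05)
print(rect(k,P),np.median(Z[k])); print(get_state()["tcp_pos"])
```

```text
(array([648.8, 190.4]), array([39.9, 40.9]), 77.5, 3358) 0.06681417795459249
[0.65343788 0.19092024 0.16340189]
```

View pics/w1.png

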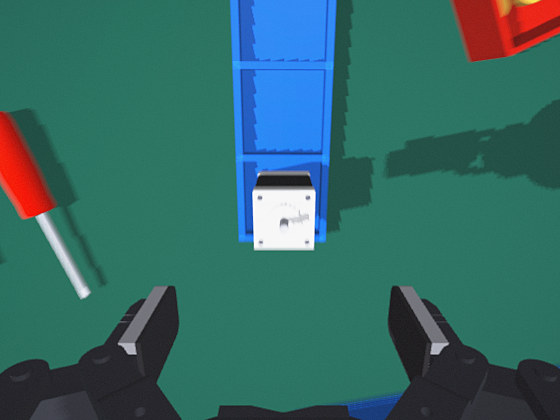

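The square motor now stands centred in the far pocket at about (284,215), with its top at 67 mm as expected. Next is the drum.

Emit:
{"api": "step_arm", "payload": {"deltas": [[-16,-39,0,0,0,2,1],[-16,-39,0,0,0,2,1],[-16,-39,0,0,0,2,1],[-16,-39,0,0,0,2,1],[-16,-39,0,0,0,2,1]]}}

```text
clock: 7.0
tcp_pos: [0.5696, -0.0059, 0.1543]
orientation: [0.0, 0.021, 1.0, 0.0]
wrist_force: [0.5, -0.2, -0.4]
finger_gap: 0.0855
grip_force: 0.0
```

Emit:
{"api": "step_arm", "payload": {"deltas": [[-16,-39,0,0,0,2,1],[-16,-39,0,0,0,2,1],[-16,-39,0,0,0,2,1],[-16,-39,0,0,0,1,1],[0,0,0,0,0,0,1]]}}

```text
clock: 7.5
tcp_pos: [0.5049, -0.1648, 0.1543]
orientation: [-0.0, -0.036, 0.999, -0.001]
wrist_force: [0.3, 1.4, 0.3]
finger_gap: 0.0856
grip_force: 0.0
```

```bash
cat >> h.py <<'E'
def see(c,x,y,z,R=.033):
    P=cloud(c);k=(c["z_map"]>0)&(abs(P[...,2]-z)<.004)&(np.hypot(P[...,0]-x,P[...,1]-y)<R)
    print(rect(k,P) if k.any() else None, "z",np.median(P[...,2][k]) if k.any() else 0)
E
python3 - <<'E'
from workcell import *
from h import *
print(get_state()["tcp_pos"]);see(read_camera("wrist"),.507,-.160,.082)
E
```

```text
[ 0.50488468 -0.16476798  0.15434951]
(array([ 504.7, -161.5]), array([43.9, 43.8]), 60.9, 3446) z 0.08264316273146591
```

Emit:
{"api": "step_arm", "payload": {"deltas": [[-1,-1,-35,0,0,0,1],[0,0,-35,0,0,0,1],[0,0,-25,0,0,0,1],[0,0,-15,0,0,0,1],[0,0,0,0,0,0,1]]}}

```text
clock: 8.05
tcp_pos: [0.5039, -0.1595, 0.042]
orientation: [-0.002, -0.04, 0.999, 0.001]
wrist_force: [-0.2, 1.1, -0.6]
finger_gap: 0.085
grip_force: 0.0
```

Emit:
{"api": "step_arm", "payload": {"deltas": [[0,0,0,0,0,0,-1],[0,0,0,0,0,0,-1],[0,0,0,0,0,0,-1],[0,0,0,0,0,0,-1],[0,0,0,0,0,0,-1]]}}

```text
clock: 8.55
tcp_pos: [0.5066, -0.1619, 0.0459]
orientation: [0.001, -0.039, 0.999, -0.0]
wrist_force: [0.1, 1.4, 5.6]
finger_gap: 0.0427
grip_force: 45.9
```

Emit:
{"api": "step_arm", "payload": {"deltas": [[0,0,10,0,0,0,-1],[0,0,20,0,0,0,-1],[0,0,30,0,0,0,-1],[0,0,30,0,0,0,-1],[0,0,20,0,0,0,-1]]}}

```text
clock: 9.05
tcp_pos: [0.5056, -0.1619, 0.1568]
orientation: [0.001, -0.039, 0.999, -0.0]
wrist_force: [1.4, 0.0, -2.5]
finger_gap: 0.0429
grip_force: 46.1
```

Emit:
{"api": "step_arm", "payload": {"deltas": [[5,18,0,0,0,-1,-1],[9,40,0,0,0,-2,-1],[9,40,0,0,0,-2,-1],[9,40,0,0,0,-2,-1],[9,40,0,0,0,-2,-1]]}}

```text
clock: 9.55
tcp_pos: [0.5461, 0.0177, 0.1547]
orientation: [-0.0, 0.041, 0.999, -0.0]
wrist_force: [-0.2, -0.2, -2.8]
finger_gap: 0.0428
grip_force: 46.4
```

Emit:
{"api": "step_arm", "payload": {"deltas": [[9,40,0,0,0,-2,-1],[9,40,0,0,0,-2,-1],[9,40,0,0,0,-2,-1],[9,40,-10,0,0,-2,-1],[4,29,-20,0,0,0,-1]]}}

```text
clock: 10.05
tcp_pos: [0.5879, 0.208, 0.126]
orientation: [0.002, 0.109, 0.994, 0.001]
wrist_force: [0.7, 0.1, -3.4]
finger_gap: 0.0431
grip_force: 46.5
```

Emit:
{"api": "step_arm", "payload": {"deltas": [[0,0,-30,0,0,0,-1],[0,0,-30,0,0,0,-1],[0,0,-20,0,0,0,-1],[0,0,-12,0,0,0,-1],[0,0,-3,0,0,0,-1]]}}

```text
clock: 10.55
tcp_pos: [0.5851, 0.2049, 0.028]
orientation: [-0.002, 0.109, 0.994, -0.001]
wrist_force: [-1.6, -0.7, -1.0]
finger_gap: 0.043
grip_force: 46.6
```

Emit:
{"api": "step_arm", "payload": {"deltas": [[0,0,-1,0,0,0,-1],[0,0,-1,0,0,0,-1],[0,0,0,0,0,0,-1]]}}

```text
clock: 10.85
tcp_pos: [0.5874, 0.2054, 0.0286]
orientation: [0.001, 0.109, 0.994, 0.0]
wrist_force: [-0.4, 0.7, -1.8]
finger_gap: 0.0431
grip_force: 46.6
```

Emit:
{"api": "step_arm", "payload": {"deltas": [[0,0,-1,0,0,0,-1],[0,0,-0.5,0,0,0,-1],[0,0,0,0,0,0,-1]]}}

```text
clock: 11.15
tcp_pos: [0.5874, 0.2055, 0.0279]
orientation: [0.001, 0.109, 0.994, 0.0]
wrist_force: [-2.3, -0.3, 6.3]
finger_gap: 0.0426
grip_force: 47.3
```

Emit:
{"api": "step_arm", "payload": {"deltas": [[0,0,0,0,0,0,1],[0,0,0,0,0,0,1],[0,0,0,0,0,0,1],[0,0,0,0,0,0,1],[0,0,0,0,0,0,1]]}}

```text
clock: 11.65
tcp_pos: [0.5864, 0.2054, 0.0258]
orientation: [-0.0, 0.109, 0.994, 0.0]
wrist_force: [-0.1, 0.0, -0.5]
finger_gap: 0.0857
grip_force: 0.0
```

Emit:
{"api": "step_arm", "payload": {"deltas": [[0,0,15,0,0,0,1],[0,0,30,0,0,0,1],[0,0,45,0,0,0,1],[0,0,38,0,0,0,1],[0,0,0,0,0,0,1]]}}

```text
clock: 12.15
tcp_pos: [0.59, 0.2062, 0.1605]
orientation: [0.005, 0.109, 0.994, 0.002]
wrist_force: [0.7, -0.2, -0.7]
finger_gap: 0.0855
grip_force: 0.0
```

Run:
```python
from workcell import *
from h import *
print(get_state()["tcp_pos"]);c=read_camera("wrist");see(c,.587,.206,.064);see(c,.649,.190,.066)
```

```text
[0.59002678 0.20619233 0.1604833 ]
(array([585.7, 205.3]), array([43.9, 43.7]), 7.3, 2947) z 0.06458301343353834
(array([648.9, 190.4]), array([40. , 41.5]), 77.5, 2607) z 0.06677455891605819
```

Emit:
{"api": "step_arm", "payload": {"deltas": [[-2,-40,0,0,0,2,1],[-2,-40,0,0,0,2,1],[-2,-40,0,0,0,2,1],[-2,-40,0,0,0,2,1],[-2,-40,0,0,0,2,1]]}}

```text
clock: 12.7
tcp_pos: [0.5752, 0.0041, 0.1523]
orientation: [-0.001, 0.021, 1.0, 0.0]
wrist_force: [0.4, 0.5, 0.3]
finger_gap: 0.0851
grip_force: 0.0
```

Emit:
{"api": "step_arm", "payload": {"deltas": [[-2,-40,0,0,0,2,1],[-2,-40,0,0,0,2,1],[-2,-40,0,0,0,2,1],[-1,-39,0,0,0,1,1],[0,0,0,0,0,0,1]]}}

```text
clock: 13.2
tcp_pos: [0.5686, -0.158, 0.1522]
orientation: [-0.001, -0.036, 0.999, -0.0]
wrist_force: [-0.0, 0.1, -0.1]
finger_gap: 0.0855
grip_force: 0.0
```

Run:
```python
from workcell import *
from h import *
print(get_state()["tcp_pos"]);see(read_camera("wrist"),.570,-.153,.096)
```

```text
[ 0.56861152 -0.15801678  0.15219282]
(array([ 569.1, -154. ]), array([35.9, 35.3]), 4.0, 2731) z 0.0967264556978091
```

Emit:
{"api": "step_arm", "payload": {"deltas": [[-1,-1,-35,0,0,0,1],[0,0,-30,0,0,0,1],[0,0,-25,0,0,0,1],[0,0,-15.5,0,0,0,1],[0,0,0,0,0,0,1]]}}

```text
clock: 13.75
tcp_pos: [0.5656, -0.1522, 0.0448]
orientation: [-0.003, -0.04, 0.999, 0.002]
wrist_force: [-0.6, 1.4, 0.1]
finger_gap: 0.0854
grip_force: 0.0
```

Emit:
{"api": "step_arm", "payload": {"deltas": [[0,0,0,0,0,0,-1],[0,0,0,0,0,0,-1],[0,0,0,0,0,0,-1],[0,0,0,0,0,0,-1],[0,0,0,0,0,0,-1]]}}

```text
clock: 14.25
tcp_pos: [0.5694, -0.1548, 0.0498]
orientation: [0.001, -0.039, 0.999, -0.0]
wrist_force: [0.1, 1.8, 5.2]
finger_gap: 0.035
grip_force: 45.4
```

Emit:
{"api": "step_arm", "payload": {"deltas": [[0,0,10,0,0,0,-1],[0,0,20,0,0,0,-1],[0,0,30,0,0,0,-1],[0,0,30,0,0,0,-1],[0,0,20,0,0,0,-1]]}}

```text
clock: 14.75
tcp_pos: [0.5685, -0.1549, 0.1606]
orientation: [0.0, -0.039, 0.999, -0.0]
wrist_force: [0.4, -0.5, -2.8]
finger_gap: 0.035
grip_force: 45.3
```

Emit:
{"api": "step_arm", "payload": {"deltas": [[-2,18,0,0,0,-1,-1],[-5,40,0,0,0,-2,-1],[-5,40,0,0,0,-2,-1],[-5,40,0,0,0,-2,-1],[-5,40,0,0,0,-2,-1]]}}

```text
clock: 15.25
tcp_pos: [0.5454, 0.0246, 0.1583]
orientation: [-0.001, 0.041, 0.999, 0.0]
wrist_force: [0.3, 0.2, -4.4]
finger_gap: 0.035
grip_force: 45.7
```

Emit:
{"api": "step_arm", "payload": {"deltas": [[-5,40,0,0,0,-2,-1],[-5,40,0,0,0,-2,-1],[-5,40,0,0,0,-2,-1],[-5,40,0,0,0,-2,-1],[-4,36,-20,0,0,0,-1]]}}

```text
clock: 15.75
tcp_pos: [0.5235, 0.2215, 0.1409]
orientation: [0.002, 0.109, 0.994, 0.001]
wrist_force: [1.5, -0.9, -2.9]
finger_gap: 0.0348
grip_force: 45.7
```

Emit:
{"api": "step_arm", "payload": {"deltas": [[0,0,-35,0,0,0,-1],[0,0,-35,0,0,0,-1],[0,0,-22,0,0,0,-1],[0,0,-12,0,0,0,-1],[0,0,-3,0,0,0,-1]]}}

```text
clock: 16.25
tcp_pos: [0.5208, 0.2189, 0.0312]
orientation: [-0.002, 0.109, 0.994, -0.001]
wrist_force: [-9.2, -1.1, 16.7]
finger_gap: 0.0351
grip_force: 47.6
```

Emit:
{"api": "step_arm", "payload": {"deltas": [[0,0,0,0,0,0,-1],[0,0,-1,0,0,0,-1],[0,0,0,0,0,0,-1]]}}

```text
clock: 16.55
tcp_pos: [0.5233, 0.2194, 0.0313]
orientation: [0.001, 0.109, 0.994, 0.0]
wrist_force: [-0.3, -0.1, -0.1]
finger_gap: 0.0349
grip_force: 46.2
```

Emit:
{"api": "step_arm", "payload": {"deltas": [[0,0,-0.5,0,0,0,-1],[0,0,-0.5,0,0,0,-1],[0,0,0,0,0,0,-1]]}}

```text
clock: 16.85
tcp_pos: [0.5234, 0.2194, 0.0312]
orientation: [0.001, 0.109, 0.994, 0.0]
wrist_force: [-1.7, -1.2, 7.7]
finger_gap: 0.0352
grip_force: 47.1
```

Emit:
{"api": "step_arm", "payload": {"deltas": [[0,0,0,0,0,0,1],[0,0,0,0,0,0,1],[0,0,0,0,0,0,1],[0,0,0,0,0,0,1],[0,0,0,0,0,0,1]]}}

```text
clock: 17.35
tcp_pos: [0.5224, 0.2193, 0.0293]
orientation: [-0.0, 0.109, 0.994, 0.0]
wrist_force: [1.3, -0.3, 0.3]
finger_gap: 0.0852
grip_force: 0.0
```

Emit:
{"api": "step_arm", "payload": {"deltas": [[0,0,15,0,0,0,1],[0,0,30,0,0,0,1],[0,0,45,0,0,0,1],[0,0,35,0,0,0,1],[0,0,0,0,0,0,1]]}}

```text
clock: 17.85
tcp_pos: [0.5258, 0.2203, 0.1601]
orientation: [0.005, 0.109, 0.994, 0.002]
wrist_force: [0.0, 0.8, 0.4]
finger_gap: 0.0854
grip_force: 0.0
```

Run:
```python
from workcell import *
from h import *
print(get_state()["tcp_pos"]);c=read_camera("wrist");see(c,.523,.220,.078)
```

```text
[0.52580802 0.22032022 0.16007197]
(array([523.4, 218.9]), array([35.1, 36.1]), 76.4, 2239) z 0.0786852029681662
```

Emit:
{"api": "step_arm", "payload": {"deltas": [[12,-40,0,0,0,2,1],[12,-40,0,0,0,2,1],[12,-40,0,0,0,2,1],[12,-40,0,0,0,2,1],[12,-40,0,0,0,2,1]]}}

```text
clock: 18.4
tcp_pos: [0.5817, 0.0179, 0.1526]
orientation: [-0.001, 0.021, 1.0, 0.0]
wrist_force: [0.5, 0.0, -0.2]
finger_gap: 0.0854
grip_force: 0.0
```

Emit:
{"api": "step_arm", "payload": {"deltas": [[12,-40,0,0,0,2,1],[12,-40,0,0,0,0,1],[12,-40,0,0,0,0,1],[12,-40,0,0,0,0,1],[3,-6,0,0,0,0,1]]}}

```text
clock: 18.9
tcp_pos: [0.6335, -0.1512, 0.152]
orientation: [-0.001, 0.007, 1.0, -0.0]
wrist_force: [-0.8, 0.6, -0.3]
finger_gap: 0.0858
grip_force: 0.0
```

Run:
```python
from workcell import *
from h import *
print(get_state()["tcp_pos"]);see(read_camera("wrist"),.6345,-.146,.086)
```

```text
[ 0.63354375 -0.15122679  0.15202508]
(array([ 633.5, -147.2]), array([28. , 44.5]), 89.5, 2931) z 0.08668972978536754
```

Emit:
{"api": "step_arm", "payload": {"deltas": [[0,-1,-35,0,0,0,1],[0,0,-31,0,0,0,1],[0,0,-25,0,0,0,1],[0,0,-15,0,0,0,1],[0,0,0,0,0,0,1]]}}

```text
clock: 19.45
tcp_pos: [0.6302, -0.1452, 0.0444]
orientation: [-0.004, 0.004, 1.0, 0.002]
wrist_force: [0.3, -0.1, -0.4]
finger_gap: 0.0856
grip_force: 0.0
```

Emit:
{"api": "step_arm", "payload": {"deltas": [[0,0,0,0,0,0,-1],[0,0,0,0,0,0,-1],[0,0,0,0,0,0,-1],[0,0,0,0,0,0,-1],[0,0,0,0,0,0,-1]]}}

```text
clock: 19.95
tcp_pos: [0.6342, -0.1479, 0.0497]
orientation: [0.001, 0.005, 1.0, -0.0]
wrist_force: [-0.4, 0.4, 4.8]
finger_gap: 0.0274
grip_force: 45.3
```

Emit:
{"api": "step_arm", "payload": {"deltas": [[0,0,10,0,0,0,-1],[0,0,20,0,0,0,-1],[0,0,30,0,0,0,-1],[0,0,30,0,0,0,-1],[0,0,20,0,0,0,-1]]}}

```text
clock: 20.45
tcp_pos: [0.6337, -0.1479, 0.161]
orientation: [0.001, 0.005, 1.0, -0.0]
wrist_force: [-1.0, 0.2, -2.8]
finger_gap: 0.0277
grip_force: 44.5
```

Emit:
{"api": "step_arm", "payload": {"deltas": [[-8,18,0,0,0,0,-1],[-18,39,0,0,0,-2,-1],[-18,39,0,0,0,-2,-1],[-18,39,0,0,0,-2,-1],[-18,39,0,0,0,-2,-1]]}}

```text
clock: 20.95
tcp_pos: [0.5522, 0.0275, 0.1586]
orientation: [-0.0, 0.075, 0.997, 0.0]
wrist_force: [-0.2, 1.0, -2.0]
finger_gap: 0.0273
grip_force: 44.8
```

Emit:
{"api": "step_arm", "payload": {"deltas": [[-18,39,0,0,0,-2,-1],[-18,39,0,0,0,-2,-1],[-18,39,0,0,0,0,-1],[-18,39,0,0,0,0,-1],[-18,39,0,0,0,0,-1]]}}

```text
clock: 21.45
tcp_pos: [0.4622, 0.2226, 0.1588]
orientation: [-0.0, 0.109, 0.994, 0.0]
wrist_force: [0.0, 0.2, -1.9]
finger_gap: 0.0276
grip_force: 44.8
```

Emit:
{"api": "step_arm", "payload": {"deltas": [[-4,12,-20,0,0,0,-1],[0,0,-40,0,0,0,-1],[0,0,-35,0,0,0,-1],[0,0,-20,0,0,0,-1],[0,0,-9,0,0,0,-1]]}}

```text
clock: 21.95
tcp_pos: [0.4574, 0.2328, 0.0325]
orientation: [-0.002, 0.109, 0.994, -0.001]
wrist_force: [-0.9, 0.0, -2.1]
finger_gap: 0.0276
grip_force: 44.9
```

Emit:
{"api": "step_arm", "payload": {"deltas": [[0,0,-1,0,0,0,-1],[0,0,-1,0,0,0,-1],[0,0,-1,0,0,0,-1],[0,0,-1,0,0,0,-1],[0,0,0,0,0,0,-1]]}}

```text
clock: 22.45
tcp_pos: [0.4604, 0.2336, 0.0316]
orientation: [0.001, 0.109, 0.994, 0.0]
wrist_force: [-0.3, -1.4, 3.7]
finger_gap: 0.0273
grip_force: 45.4
```

Contact. I'll release the flat motor, lift clear and look.

Emit:
{"api": "step_arm", "payload": {"deltas": [[0,0,-0.5,0,0,0,-1],[0,0,0,0,0,0,1],[0,0,0,0,0,0,1],[0,0,0,0,0,0,1],[0,0,0,0,0,0,1]]}}

```text
clock: 22.95
tcp_pos: [0.4594, 0.2333, 0.0298]
orientation: [-0.0, 0.109, 0.994, 0.0]
wrist_force: [-0.8, -0.1, 0.3]
finger_gap: 0.0834
grip_force: 0.0
```

Emit:
{"api": "step_arm", "payload": {"deltas": [[0,0,0,0,0,0,1],[0,0,15,0,0,0,1],[0,0,30,0,0,0,1],[0,0,45,0,0,0,1],[0,0,45,0,0,0,1]]}}

```text
clock: 23.45
tcp_pos: [0.4586, 0.2331, 0.1658]
orientation: [-0.001, 0.109, 0.994, -0.0]
wrist_force: [0.2, -0.1, -0.0]
finger_gap: 0.0851
grip_force: 0.0
```

Emit:
{"api": "step_arm", "payload": {"deltas": [[0,-45,0,0,0,0,1],[0,-45,0,0,0,0,1],[0,-45,0,0,0,0,1],[0,-45,0,0,0,0,1],[0,0,0,0,0,0,1]]}}

```text
clock: 23.95
tcp_pos: [0.4596, 0.0489, 0.165]
orientation: [0.0, 0.112, 0.994, -0.001]
wrist_force: [0.9, 0.9, 0.1]
finger_gap: 0.0854
grip_force: 0.0
```

Run:
```python
from workcell import *
from h import *
c=read_camera("top");cv2.imwrite("pics/top1.png",c["image"][:,:,::-1])
see(c,.460,.234,.068);see(c,.523,.220,.078);see(c,.586,.205,.064);see(c,.649,.190,.066)
```

```text
None z 0
None z 0
(array([587.5, 206.7]), array([43.6, 42.2]), 87.9, 543) z 0.06352489695752672
(array([650.4, 192.4]), array([41.3, 40.3]), 77.9, 568) z 0.06596336532269687
```

View pics/top1.png

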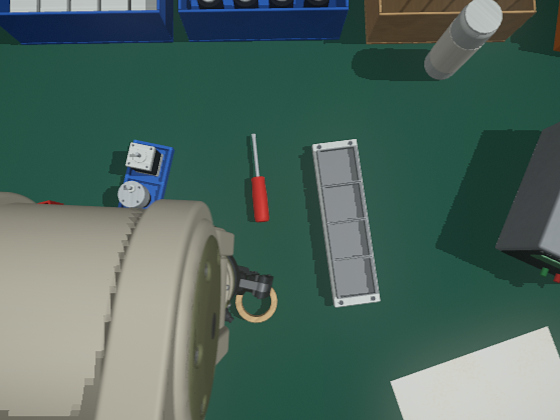

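The arm hides the two near pockets. The far two are filled at (142,157) and (134,195), and the rack is empty. The scene camera should see the near pockets.

Emit:
{"api": "step_arm", "payload": {"deltas": [[10,-45,5,0,0,0,1],[10,-45,5,0,0,0,1],[10,-45,5,0,0,0,1],[10,-45,5,0,0,0,1],[0,0,0,0,0,0,1]]}}

```text
clock: 24.5
tcp_pos: [0.5017, -0.1307, 0.1854]
orientation: [0.002, 0.111, 0.994, -0.001]
wrist_force: [-0.3, 1.1, 0.5]
finger_gap: 0.0858
grip_force: 0.0
```

Run:
```python
from workcell import *
from h import *
c=read_camera("top");cv2.imwrite("pics/top2.png",c["image"][:,:,::-1])
see(c,.460,.234,.068);see(c,.523,.220,.078);see(c,.586,.205,.064);see(c,.649,.190,.066)
c=read_camera("scene");cv2.imwrite("pics/sc2.png",cv2.resize(c["image"][130:290,340:540,::-1],None,fx=3,fy=3))
```

```text
(array([462.1, 234.6]), array([28.4, 44.2]), 77.3, 466) z 0.06758230005921173
(array([525.2, 220.4]), array([35.9, 35.4]), 15.7, 393) z 0.077628976170947
(array([587.6, 206.3]), array([42.2, 43.3]), 0.8, 531) z 0.06358959318875779
(array([650.3, 192.3]), array([40.9, 40.1]), 77.8, 572) z 0.06577896914013492
```

View pics/sc2.png

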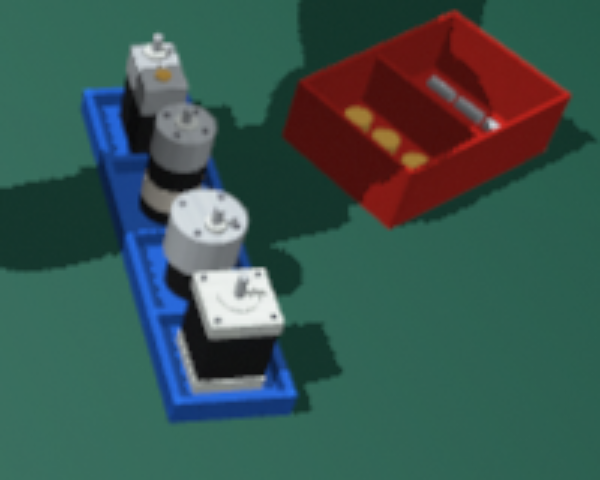

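The crop shows all four motors upright in their pockets: flat nearest the robot (155,90), then tall (180,160), drum (205,240) and square farthest (235,325). Their top heights match standing on the pocket floors.

```bash
python3 -c "
from workcell import *
print(hand_in())"
```

```text
the job is handed in; nothing more can be done
None
```

All four motors stand upright on their pocket floors in the blue tray, in reverse order (flat nearest, then tall, drum, and square farthest), and the job was handed in at about 25 s with no result reported back.

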